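Present a motor capacitor's label to the reader and hold its sprung shutter half open

ROBOT

A 6-joint arm with a two-finger parallel gripper is mounted at the origin on a cart in front of the work surface, level with it; the furniture and walls round the work are solid. World frame = base frame: x ahead of the robot, y to its left, z up, the work surface at z = 0. Lengths are in m, angles in degrees, forces in N, time in s.
With the tool pointing down it reaches from about 0.275 to 0.85 m from the base axis. Payload 5.2 kg.
Tool frame: the origin (TCP) lies where the fingers leave the gripper's body, on its centre line; the fingertips stand 73 mm ahead of it and the grasp point (between the pads) lies 54 mm ahead of it (robot.pinch_z is the z of the grasp point in the tool frame, in m); z points along the fingers, y is the line along which they close (so a half turn about z gives the same grasp; the last joint's range is limited). The gripper opens to 85 mm and grips with 20 to 120 N. Pads are 22 mm wide; open, the fingers measure 114 mm over their backs; the gripper's body (76 mm by 85 mm) begins 54 mm behind the grasp point. The pads swing forward as they close: fully open they stand 13 mm farther back than shut.
Start: joints at [51.463, 14.817, 87.949, -0, 77.235, -11.62], TCP at [0.249, 0.49, 0.304] pointing down, gripper open.
Joint ranges: [-179.93, 179.93], [-52.35, 119.4], [10.71, 147.94], [-69.91, 249.91], [12.55, 155.21], [-178.61, 178.61]. Speed limits (degrees/s): [147.25, 147.25, 180, 180, 180, 180].

INTERFACE

Orientations are given as a 3x3 rotation matrix whose columns are the frame's x, y, z axes.
In Python, from rig import robot, eyes, nets gives the robot as it stands.
- The arm moves only by the shell command python3 -m inch 'ROWS' [FORCE]. ROWS is a JSON object whose one key "steps" holds a list of rows, each a list of 3 entries, a list of its own where there are three numbers: the shift along the tool's x, y, z in cm, then the turn about the tool's z in rad, then the opening, from -1 (shut) to 1 (fully open). A call has 1 to 20 rows; each row shifts and turns the commanded pose from where the row before left it, along the tool's axes as they then stand; what a row does not reach is not made up. A row lasts 1/10 s, in which the tool goes at most 50 mm and 8.59 degrees, less where a joint would pass 70% of its speed; a pose out of reach is approached as far as the arm can. A call with a gripper value outside its range is refused whole. The fingers move at their own pace and stop on an object; FORCE is the grip in N (left out, the last holds). Time passes only in rows, so rows that do not move let the fingers close. It gives the time, the measured TCP pose, the force, the opening and the grip force at its end, in the units of the state.
- robot.get_obs(): the state, without advancing time (a new reading comes with each control period).
- eyes.capture(name): name is "scene" or "top" or "wrist"; returns (picture, depth): 384x512x3 uint8, red, green, blue; 384x512 float32, m along the optical axis (not along the pixel's ray), 0 where there is no reading.
- eyes.calibration(name): a dict with "fx", "fy", "cx", "cy" (pixels), "rvec" (rotation vector, rad) and "tvec" (3), from world to camera coordinates, as OpenCV has them. Camera axes: x right, y down, z forward; pixel columns grow to the right and rows downward; lengths in m; the calibration is good to about 2 mm. A picture is of the moment at which its call begins: read the wrist's pose just before it. calibration takes no time and is no camera call; for the wrist camera it gives the pose at the moment of the call.
- robot.finish_job(): hands the job in; it is judged then, once.
Trained networks look in the newest picture that a camera, given by its name, has taken for a name from the list of things; names that differ only in an ending like _2 or _b are one class to them, and where a whole thing is asked for, a point or a joint stands for the part that bears it (a point fixed in the world has none). Each returns a list of dicts, best first, with "score" (0 to 1); they miss things now and then, are a little off and sometimes report something else, mostly with a low value. They report only what shows in the picture. A call takes as long as a camera call. They do not tell look-alikes from the thing itself.
- nets.look_for(camera, label): "centre" ([column, row] in pixels, amid what is visible of it).
- nets.trace(camera, label): "mask" (384x512 bool, what is visible of it) and "centre" ([column, row] in pixels, amid what is visible of it).
- nets.spot_point(camera, label): "centre" ([column, row] in pixels: a listed point, or the origin of a listed thing).
The state is a dict: "t": time; "q": joint angles; "qvel": joint speeds; "joint_torque": joint torques, N m; "ee_pos": TCP position; "tcp_rot": TCP orientation; "contact_force": force on the tool from outside, world axes, zero at the start; "ft_torque": the same for the moment, N m; "opening": finger opening in m; "gripper_force": force on a finger pad.
Only numpy, scipy, OpenCV 4.12 (cv2) and the standard library are available. Lean on these libraries where they do the work, as an engineer would, in place of code of your own. Each camera call takes 0.05 s, during which the arm holds its last target. There are 200 camera calls.

TASK

The motor capacitor stands in the locating ring of the bench label reader with its paper label turned away: turn it in the ring until the label squarely faces the reader, and let it go while the reader's shutter is still shut. Then slide the reader's sprung dust shutter by its upright grip to the half-way mark, so that the round eye is bare while the square lamp beside it, which would glare on the label, stays covered. Finish while holding it there, because the spring shuts it when it is let go, and leave the other parts on the desk undisturbed.

Things in the scene. Friction and masses are not known exactly. Their poses are not given: they have to be found in the camera images.
- label_reader: Bench label reader, fixed to the desk. Origin: on the desk under the centre of its ring; z up, +x from the ring to the housing, +y the way the shutter opens. In this frame, mm: aluminium base plate 8 thick, x -52 to 198, y -50 to 90; grey housing x 137 to 188, y -35 to 87, top 95 above the desk; two guide rails along its front face, front at x = 126, lower 19 to 28, upper 80 to 89 high.
- eye (a point): Centre of the reader's eye, a round lens 16 mm across in the housing's front face, 54 mm above the desk, at x = 135, y = -13 mm in the label reader's frame; hidden by the steel shutter plate when shut. The square white lamp, 16 mm wide, is beside it at y = +13 mm. The upper guide rail has three dark marks at y = 0, 26 and 52 mm: shut, half, fully open.
- ring_centre (a point): Centre of the black locating ring at the top of the base plate, 8 mm above the desk, where the capacitor's underside stands. Ring: inner radius 29.5, outer radius 36.5, rim 5 mm above the plate. Axes as for the label reader.
- motor_capacitor: Black upright motor capacitor: can 55 mm in diameter, 88 mm high, with two brass studs on top to 102 mm; about 0.24 kg. It stands loose in the locating ring with 2 mm play all round. Origin: centre of its underside, z up. The pale paper label is on one side only, on its -x side; the line through the two studs runs along y, square to the direction the label faces.
- cap_label (a point): Point on the can's wall at the middle of the paper label, 27.5 mm from the can's axis and 45 mm above its underside; the direction from the axis to this point is where the label faces.
- shutter (a joint): Travel of the shutter in m: 0 = shut, 0.026 = half (eye bare, lamp covered), 0.052 = fully open, moving along the label reader's +y. A spring shuts it: about 3 N at 0, 7 N at half, 11 N fully open (150 N/m), and it runs shut when let go.
- shutter_grip (a point): Centre of the shutter's upright black grip, 119 mm above the desk, at x = 132 mm, y = travel in the label reader's frame; moves with the shutter. The grip is 14 mm wide along the slide (y), 16 mm deep (x), 36 mm high (101 to 137 above the desk), free on all sides above the housing. A thin index line on the metal tongue below it points at the marks.
- small_can: Bystander: dark blue capacitor can, 35 mm in diameter, 51 mm high, standing. Origin: centre of its underside.
- transformer: Bystander: small open transformer, 98 x 77 x 44 mm. Origin: centre of its underside.
- spool: Bystander: solder wire spool, 56 mm in diameter, 42 mm high, standing on its flange. Origin: centre of its underside.
Not all that is in view belongs to the job. There is more than one size of the motor_capacitor; the one meant has the size given above.

How it is judged:
By the outcome, as a careful person would: the job done as asked, in the order asked, and still so for the second after the job is handed in, while the arm keeps its last pose, push and grip.
It also fails if it takes over 61 s, if anything falls off the work surface, if the arm or the gripper's body presses on something with over 40 N, if the wrist force passes 120 N, or if a joint passes its speed limit or range.

## Working session

There is one attempt and no reset: what is moved stays moved. The work goes in short steps, Python scripts to look and compute and a shell command to move; the robot and the scene stay as the last step left them, time stands still between calls to the robot, and variables do not carry over. Pictures are saved under pics/ and viewed, at most 10 in all, crops included, and the job is handed in when it is done.

```bash
mkdir -p pics; ls
cat > h.py <<'E'
import numpy as np, cv2
from rig import robot, eyes, nets
def cam(n):
    c=eyes.calibration(n); R=cv2.Rodrigues(np.array(c["rvec"],float))[0]
    return c,R,np.array(c["tvec"],float).ravel()
def world(n,D,uv=None):
    c,R,t=cam(n)
    v,u=np.mgrid[0:384,0:512]
    P=np.stack([(u-c["cx"])/c["fx"]*D,(v-c["cy"])/c["fy"]*D,D],-1)
    return (P-t)@R
def px(n,p):
    c,R,t=cam(n); q=R@np.array(p)+t
    return [c["fx"]*q[0]/q[2]+c["cx"],c["fy"]*q[1]/q[2]+c["cy"]]
def ray(n,uv,z):
    c,R,t=cam(n); d=R.T@np.array([(uv[0]-c["cx"])/c["fx"],(uv[1]-c["cy"])/c["fy"],1]); o=-R.T@t
    return o+d*(z-o[2])/d[2]
E
python3 - <<'E'
from h import *
np.set_printoptions(precision=4,suppress=True)
ims=[]
for n in ["scene","top"]:
    I,D=eyes.capture(n); ims.append(I); np.savez("/tmp/"+n,I=I,D=D)
    W=world(n,D)
    for l in ["motor_capacitor","ring_centre","label_reader","eye","shutter_grip","cap_label","small_can","transformer","spool"]:
        for r in nets.spot_point(n,l)[:3]:
            u,v=map(int,np.round(r["centre"])); print(n,l,round(r["score"],2),u,v,W[min(v,383),min(u,511)])
    cv2.imwrite(f"pics/{n}0.png",cv2.cvtColor(I,cv2.COLOR_RGB2BGR))
E
```

```text
pics
scene motor_capacitor 0.88 295 311 [ 0.3739 -0.1587  0.0574]
scene motor_capacitor 0.7 255 257 [ 0.4554 -0.0123  0.0381]
scene motor_capacitor 0.69 319 271 [ 0.5136 -0.1397  0.0192]
scene ring_centre 0.94 256 258 [ 0.4582 -0.0128  0.0327]
scene label_reader 0.8 253 264 [ 0.0276 -0.3285  0.609 ]
scene eye 0.62 242 209 [0.5644 0.1045 0.0466]
scene shutter_grip 0.61 237 187 [0.5497 0.104  0.1242]
scene cap_label 0.9 252 250 [ 0.4524 -0.007   0.0594]
scene cap_label 0.88 322 260 [ 0.5164 -0.142   0.0525]
scene cap_label 0.63 311 290 [ 0.3954 -0.1757  0.1065]
scene small_can 0.59 194 258 [0.3916 0.1136 0.0159]
scene transformer 0.93 283 209 [0.6325 0.0245 0.0363]
scene transformer 0.56 240 208 [0.5617 0.1086 0.0498]
scene spool 0.75 176 229 [0.4323 0.2106 0.0246]
top motor_capacitor 0.81 346 258 [ 0.4085 -0.1197  0.1136]
top motor_capacitor 0.74 286 234 [0.4642 0.0126 0.0942]
top motor_capacitor 0.71 338 215 [ 0.5118 -0.1143  0.0634]
top ring_centre 0.67 284 234 [0.4639 0.0174 0.0979]
top label_reader 0.67 286 235 [0.4616 0.0128 0.0974]
top eye 0.67 247 192 [0.5551 0.1012 0.1404]
top shutter_grip 0.51 241 193 [0.553  0.1147 0.1396]
top cap_label 0.79 342 204 [ 0.5394 -0.1261  0.057 ]
top cap_label 0.7 355 248 [ 0.4308 -0.1418  0.1088]
top cap_label 0.62 293 241 [ 0.4515 -0.0067  0.0416]
top small_can 0.68 236 265 [0.3944 0.1309 0.0501]
top transformer 0.83 264 156 [0.6704 0.0625 0.0231]
top spool 0.93 199 245 [0.4424 0.2214 0.046 ]
```

Run:
```python
import cv2
a=cv2.imread("pics/scene0.png")[150:350,130:370]; b=cv2.imread("pics/top0.png")[120:320,160:400]
import numpy as np
cv2.imwrite("pics/a.png",cv2.resize(np.hstack([a[:, :],b]),(800,334),interpolation=cv2.INTER_CUBIC))
```

```text
(no output)
```

View pics/a.png

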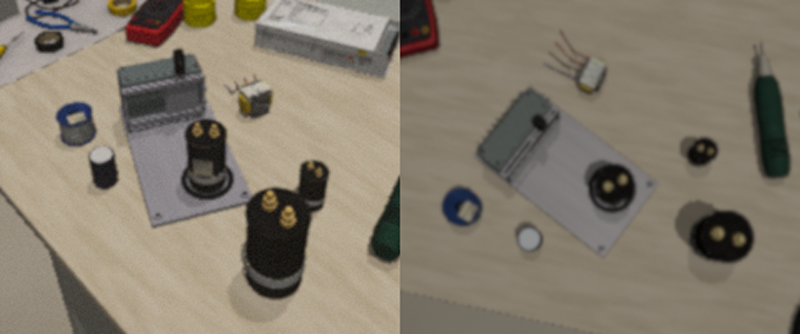

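The crop shows the label reader with the capacitor in its ring (top image about 286,234). The housing lies up-left of it, with the grip at its near end (about 241,193). Two look-alikes, one larger and one smaller, stand to the right.

Run:
```python
from h import *
np.set_printoptions(precision=4,suppress=True)
o=robot.get_obs(); print(o["tcp_rot"],o["ee_pos"],o["opening"],o["t"])
d=np.load("/tmp/top.npz");W=world("top",d["D"])
m=(d["D"]>0)&(abs(W[...,0]-.55)<.2)&(abs(W[...,1]-.08)<.15)
h=m&(abs(W[...,2]-.095)<.008)&(np.hypot(W[...,0]-.465,W[...,1]-.013)>.06)
n,L,s,_=cv2.connectedComponentsWithStats(h.astype(np.uint8))
k=1+np.argmax(s[1:,4]); P=W[L==k]
print("housing",len(P),P.mean(0),cv2.minAreaRect(P[:,:2].astype(np.float32)*1000))
c=m&(abs(W[...,2]-.096)<.012)&(np.hypot(W[...,0]-.465,W[...,1]-.013)<.045)
print("cap",W[c].mean(0),cv2.minEnclosingCircle(W[c][:,:2].astype(np.float32)*1000))
g=m&(W[...,2]>.125);print("grip",W[g].mean(0),g.sum())
cc,R,t=cam("wrist"); T=o["tcp_rot"]; print("wristcam in tool",np.array(T).T@(-R.T@t-o["ee_pos"]), (np.array(T).T@R.T))
# rel to tool move
Rm=np.array(T); print("to ring",Rm.T@(np.array([.46,.02,.304])-o["ee_pos"])*100)
```

```text
[[-0.8917  0.4527 -0.    ]
 [ 0.4527  0.8917  0.    ]
 [ 0.     -0.     -1.    ]] [0.249  0.4904 0.3039] 0.08545871556058195 1.0
housing 978 [0.5495 0.147  0.0946] ((549.2888793945312, 144.76681518554688), (57.603904724121094, 122.50111389160156), 52.26264953613281)
cap [0.4745 0.0063 0.0948] ((474.6707763671875, 6.276216506958008), 27.46022605895996)
grip [0.5547 0.1101 0.1357] 49
wristcam in tool [ 0.0783  0.     -0.0706] [[ 0.0009 -0.9512 -0.3085]
 [ 1.      0.0008  0.0006]
 [-0.0003 -0.3085  0.9512]]
to ring [-40.1134 -32.3947  -0.0119]
```

```bash
python3 -m inch '{"steps":[[[-3.5,-2.75,0],0,1],[[-3.5,-2.75,0],0,1],[[-3.5,-2.75,0],0,1],[[-3.5,-2.75,0],0,1],[[-3.5,-2.75,0],0,1],[[-3.5,-2.75,0],0,1],[[-3.5,-2.75,0],0,1],[[-3.5,-2.75,0],0,1],[[-3.5,-2.75,0],0,1],[[-3.5,-2.75,0],0,1],[[-3.5,-2.75,0],0,1],[[-3.5,-2.75,0],0,1],[[0,0,0],0,1],[[0,0,0],0,1]]}'
python3 - <<'E'
from h import *
np.set_printoptions(precision=4,suppress=True)
o=robot.get_obs(); print(o["ee_pos"],o["q"],o["t"])
n="wrist";I,D=eyes.capture(n);W=world(n,D); np.savez("/tmp/w1",I=I,W=W)
cv2.imwrite("pics/w1.png",cv2.cvtColor(I,cv2.COLOR_RGB2BGR))
r=np.hypot(W[...,0]-.4745,W[...,1]-.0063)
c=(D>0)&(abs(W[...,2]-.096)<.006)&(r<.045)
print("cap",W[c].mean(0),cv2.minEnclosingCircle(W[c][:,:2].astype(np.float32)*1000))
s=(D>0)&(W[...,2]>.104)&(W[...,2]<.12)&(r<.03)
k,L,st,ce=cv2.connectedComponentsWithStats(s.astype(np.uint8))
for i in range(1,k):
    if st[i,4]>8: print("stud",st[i,4],W[L==i].mean(0),ce[i])
for l in ["ring_centre","eye","shutter_grip","cap_label","motor_capacitor"]:
    for q in nets.spot_point(n,l)[:2]:
        u,v=np.clip(np.round(q["centre"]).astype(int),0,[511,383]); print(l,round(q["score"],2),u,v,W[v,u])
E
```

```text
t: 2.4
ee_pos: [0.4742, 0.0052, 0.3037]
tcp_rot: [[-0.89, 0.455, -0.001], [0.455, 0.89, 0.001], [0.001, 0.0, -1.0]]
contact_force: [0.2, -0.2, -0.4]
opening: 0.0855
gripper_force: 0.0
[0.4742 0.0052 0.3037] [-12.8952   6.9693  97.8155   0.0227  75.2647 -75.8259] 2.4
cap [0.4756 0.0064 0.0951] ((476.4889221191406, 5.964569091796875), 27.686908721923828)
stud 99 [0.4709 0.0162 0.1074] [262.6162 177.9394]
stud 97 [ 0.4801 -0.0034  0.1072] [247.0515 196.8866]
eye 0.83 377 207 [0.5634 0.1028 0.0612]
shutter_grip 0.74 411 220 [0.5475 0.1082 0.1365]
cap_label 0.89 103 210 [ 0.4377 -0.1446  0.07  ]
cap_label 0.87 177 269 [ 0.5319 -0.1172  0.0623]
motor_capacitor 0.94 183 250 [ 0.5232 -0.1099  0.0394]
motor_capacitor 0.6 112 165 [ 0.4036 -0.1095  0.0714]
```

View pics/w1.png

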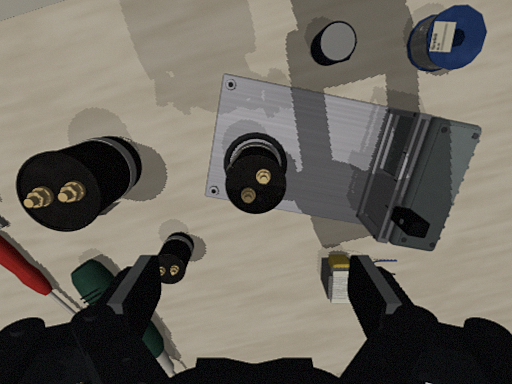

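The wrist view shows the studs at (263,178) and (247,197). The label's edge is visible on the upper side of the can, facing about 205° in the world, and the housing with the grip is at (410,220). I'll refine the reader yaw from this closer view.

Run:
```python
from h import *
np.set_printoptions(precision=4,suppress=True)
d=np.load("/tmp/w1.npz");W=d["W"]; I=d["I"]
th=np.deg2rad(52.3); R=np.array([[np.cos(th),np.sin(th)],[-np.sin(th),np.cos(th)]])
L=(W[...,:2]-[.4755,.0064])@R.T*1000; z=W[...,2]*1000; x,y=L[...,0],L[...,1]
def big(m):
    k,l,s,_=cv2.connectedComponentsWithStats(cv2.morphologyEx(m.astype(np.uint8),cv2.MORPH_OPEN,np.ones((3,3)))); return l==1+np.argmax(s[1:,4])
h=big((abs(z-95)<5)&(x>100)&(x<230)); print("housing",cv2.minAreaRect(L[h].astype(np.float32)),z[h].mean())
p=big((abs(z-8)<3.5)&(x>-80)&(x<230)&(abs(y-20)<100)); print("plate",p.sum(),cv2.minAreaRect(L[p].astype(np.float32)),np.percentile(L[p],[.5,99.5],axis=0))
# long plate edge lines: min/max y per x-bin
xs=np.arange(-40,100,4); 
for f,q in((np.percentile,1),(np.percentile,99)):
    e=[(a+2,f(y[p&(x>=a)&(x<a+4)],q)) for a in xs if (p&(x>=a)&(x<a+4)).sum()>20]
    e=np.array(e); c=np.polyfit(e[:,0],e[:,1],1); print("edge slope deg",np.degrees(np.arctan(c[0])),"at x=0",c[1],"rms",np.std(e[:,1]-np.polyval(c,e[:,0])))
ys=np.arange(-20,80,4); e=np.array([(b+2,np.percentile(x[h&(y>=b)&(y<b+4)],97)) for b in ys if (h&(y>=b)&(y<b+4)).sum()>8]); c=np.polyfit(e[:,0],e[:,1],1); print("housing back slope",-np.degrees(np.arctan(c[0])),c[1])
e=np.array([(b+2,np.percentile(x[p&(y>=b)&(y<b+4)],1)) for b in np.arange(-40,80,4)]); c=np.polyfit(e[:,0],e[:,1],1); print("plate front",-np.degrees(np.arctan(c[0])),c[1])
g=(z>130)&(abs(x-132)<30)&(abs(y)<30); print("grip",L[g].mean(0),np.ptp(L[g],axis=0),L[g].min(0),L[g].max(0))
r=(abs(z-13)<2)&(np.hypot(x,y)<42); print("ring", r.sum(), cv2.minEnclosingCircle(L[r].astype(np.float32)))
o=robot.get_obs();T=np.array(o["tcp_rot"]);print(T.T@(np.array([.4755,.0064,.130])-o["ee_pos"])*100)
```

```text
housing ((158.23196411132812, 24.89365005493164), (121.68450164794922, 43.39046859741211), 89.75080108642578) 96.06467951827045
plate 15451 ((43.61344909667969, 18.790748596191406), (140.20738220214844, 191.05126953125), 89.88170623779297) [[-50.9244 -49.589 ]
 [130.7243  88.3835]]
edge slope deg -27.216086509327628 at x=0 -0.36124066963489077 rms 32.73773448598183
edge slope deg -0.4252109256487077 at x=0 88.09281725199115 rms 0.24956251330934687
housing back slope 0.49048473115965263 177.9953197088425
plate front -0.5000416626755289 -50.26690448768247
grip [130.2815  -0.0465] [16.5908 14.2435] [123.1381  -8.1971] [139.7289   6.0464]
ring 640 ((0.12025374174118042, -1.0556306838989258), 36.34518051147461)
[-0.201   0.0071 17.4064]
```

```bash
python3 -m inch '{"steps":[[[-0.13,0.18,4],0,1],[[0,0,4],0,1],[[0,0,4],0,1],[[0,0,3],0,1],[[0,0,2],0,1],[[0,0,0.6],0,1],[[0,0,0],0,1],[[0,0,0],0,1]]}' 30; python3 -m inch '{"steps":[[[0,0,0],0,0.4],[[0,0,0],0,0.4],[[0,0,0],0,0.3],[[0,0,0],0,-0.2],[[0,0,0],0,-0.2],[[0,0,0],0,-0.2]]}' 30
```

```text
t: 3.5
ee_pos: [0.4768, 0.0072, 0.129]
tcp_rot: [[-0.892, 0.452, 0.002], [0.452, 0.892, -0.0], [-0.002, 0.0, -1.0]]
contact_force: [0.4, 0.2, 0.1]
opening: 0.0855
gripper_force: 0.0
t: 4.1
ee_pos: [0.4764, 0.0067, 0.1288]
tcp_rot: [[-0.892, 0.453, 0.001], [0.453, 0.892, -0.001], [-0.001, -0.0, -1.0]]
contact_force: [-1.9, -0.7, 5.5]
opening: 0.0543
gripper_force: 30.7
```

```bash
python3 -m inch '{"steps":[[[0,0,0],0.13,-0.2],[[0,0,0],0.134,-0.2],[[0,0,0],0.134,-0.2],[[0,0,0],0.134,-0.2],[[0,0,0],0.134,-0.2],[[0,0,0],0.134,-0.2],[[0,0,0],0.134,-0.2],[[0,0,0],0.134,-0.2],[[0,0,0],0.134,-0.2],[[0,0,0],0.134,-0.2],[[0,0,0],0.134,-0.2],[[0,0,0],0.134,-0.2],[[0,0,0],0.134,-0.2],[[0,0,0],0.134,-0.2],[[0,0,0],0.134,-0.2],[[0,0,0],0.134,-0.2],[[0,0,0],0.134,-0.2],[[0,0,0],0.134,-0.2],[[0,0,0],0.134,-0.2],[[0,0,0],0.13,-0.2]]}'
python3 -m inch '{"steps":[[[0,0,0],0,-0.2],[[0,0,0],0,-0.2],[[0,0,0],0,0.3],[[0,0,0],0,1],[[0,0,0],0,1],[[0,0,0],0,1],[[0,0,0],0,1]]}'
```

```text
t: 6.1
ee_pos: [0.4774, 0.0065, 0.1288]
tcp_rot: [[1.0, -0.006, 0.003], [-0.006, -1.0, -0.001], [0.003, 0.001, -1.0]]
contact_force: [1.4, -1.7, 2.2]
opening: 0.0546
gripper_force: 31.2
t: 6.8
ee_pos: [0.4759, 0.0071, 0.1277]
tcp_rot: [[1.0, 0.0, -0.001], [0.0, -1.0, 0.0], [-0.001, -0.0, -1.0]]
contact_force: [0.0, 0.2, -0.6]
opening: 0.0854
gripper_force: 0.0
```

```bash
python3 -m inch '{"steps":[[[0,0,-1],0,1],[[0,0,-3],0,1],[[0,0,-4],0,1],[[0,0,-4],0,1],[[0,0,-4],0,1],[[0,0,-1],0,1],[[0,0,0],0,1],[[0,0,0],0,1]]}'
cat > m.py <<'E'
from h import *
np.set_printoptions(precision=4,suppress=True)
import sys
n="wrist";A=[];S=[]
for i in range(3):
    I,D=eyes.capture(n);W=world(n,D)
    r=np.hypot(W[...,0]-.4757,W[...,1]-.0062)
    s=(D>0)&(W[...,2]>.104)&(W[...,2]<.12)&(r<.03)
    k,L,st,ce=cv2.connectedComponentsWithStats(s.astype(np.uint8))
    P=np.array([W[L==j].mean(0) for j in np.argsort(-st[1:,4])[:2]+1]); d=(P[0]-P[1])[:2]
    # image-based studs: brass colour inside the same region
    A.append(np.degrees(np.arctan2(d[1],d[0]))%180-90); S.append(P.mean(0))
    c=(D>0)&(abs(W[...,2]-.096)<.006)&(r<.045)
hsv=cv2.cvtColor(I,cv2.COLOR_RGB2HSV); b=(r<.03)&(W[...,2]>.09)&(hsv[...,1]>60)&(hsv[...,2]>70)
k,L,st,ce=cv2.connectedComponentsWithStats(b.astype(np.uint8)); o=np.argsort(-st[1:,4])[:2]+1
q=[ray(n,ce[j],.108) for j in o]; d=(q[0]-q[1])[:2]
print("facing (mod180) depth",A,S[-1],"colour",np.degrees(np.arctan2(d[1],d[0]))%180-90,st[o,4],"cap",cv2.minEnclosingCircle(W[c][:,:2].astype(np.float32)*1000))
lab=(r<.034)&(r>.02)&(W[...,2]>.03)&(W[...,2]<.09)&(hsv[...,2]>90)
m=S[-1]; a=np.degrees(np.arctan2(W[lab][:,1]-m[1],W[lab][:,0]-m[0])); print("label",lab.sum(),np.percentile(a,[2,50,98]))
cv2.imwrite("pics/w%d.png"%(robot.get_obs()["t"]*100),cv2.cvtColor(I,cv2.COLOR_RGB2BGR)); np.savez("/tmp/w2",I=I,W=W)
E
python3 m.py; ls pics
```

```text
t: 7.6
ee_pos: [0.4754, 0.0072, 0.2971]
tcp_rot: [[1.0, -0.0, -0.001], [-0.0, -1.0, 0.0], [-0.001, -0.0, -1.0]]
contact_force: [-0.2, -0.6, 0.1]
opening: 0.0847
gripper_force: 0.0
facing (mod180) depth [np.float64(52.416159509582656), np.float64(53.645265457717244), np.float64(52.514908921205574)] [0.4784 0.0073 0.1074] colour 52.951745599874016 [181 179] cap ((477.668212890625, 7.34330940246582), 27.667463302612305)
label 34 [-76.6587 -41.4217  64.4919]
a.png
scene0.png
top0.png
w1.png
w775.png
```

View pics/w775.png

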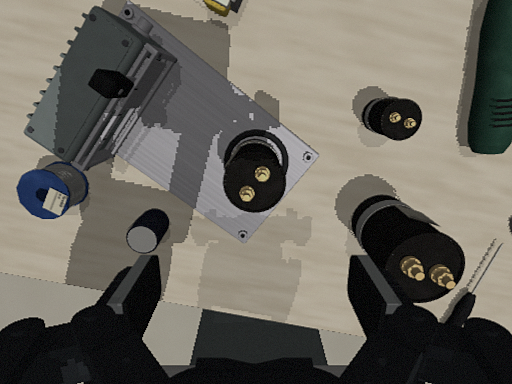

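Run:
```python
from h import *
np.set_printoptions(precision=4,suppress=True)
d=np.load("/tmp/w2.npz");W=d["W"]
th=np.deg2rad(52.1); R=np.array([[np.cos(th),np.sin(th)],[-np.sin(th),np.cos(th)]])
L=(W[...,:2]-[.4762,.0062])@R.T*1000; z=W[...,2]*1000; x,y=L[...,0],L[...,1]
g=(z>131)&(abs(x-132)<30)&(abs(y)<30); print("grip local",g.sum(),L[g].min(0),L[g].max(0),L[g].mean(0))
for nm,sel in (("h",(abs(z-95)<4)&(x>140)&(x<175)),):
    for a,ys in ((0,np.arange(-20,80,4)),):
        e=np.array([(b+2,x[(abs(z-95)<4)&(x>120)&(x<230)&(y>=b)&(y<b+4)].max()) for b in ys if ((abs(z-95)<4)&(x>120)&(x<230)&(y>=b)&(y<b+4)).sum()>8])
        if len(e)>3: c=np.polyfit(e[:,0],e[:,1],1); print("back",-np.degrees(np.arctan(c[0])),c[1])
p=(abs(z-8)<3.5)
e=np.array([(a+2,np.percentile(y[p&(x>=a)&(x<a+4)&(y>60)&(y<100)],98)) for a in np.arange(-45,110,4) if (p&(x>=a)&(x<a+4)&(y>60)&(y<100)).sum()>20]); c=np.polyfit(e[:,0],e[:,1],1); print("edge+",np.degrees(np.arctan(c[0])),c[1],len(e))
e=np.array([(a+2,np.percentile(y[p&(x>=a)&(x<a+4)&(y<-36)&(y>-65)],2)) for a in np.arange(-45,110,4) if (p&(x>=a)&(x<a+4)&(y<-36)&(y>-65)).sum()>20]); c=np.polyfit(e[:,0],e[:,1],1); print("edge-",np.degrees(np.arctan(c[0])),c[1],len(e))
for l in ["ring_centre","shutter_grip","cap_label"]:
    for q in nets.spot_point("wrist",l)[:2]: print(l,q["score"],q["centre"])
```

```text
grip local 589 [123.2528  -8.9259] [139.8165   5.3779] [130.7416  -2.355 ]
back 0.011304291598896404 179.01561490069633
edge+ -0.016258092836793896 87.06870101017655 39
edge- -0.004798505860726038 -51.16699715332595 39
shutter_grip 0.7 [113.8, 83.0]
shutter_grip 0.26 [230.4, 153.4]
cap_label 0.94 [395.8, 94.7]
cap_label 0.93 [416.9, 208.9]
```

```bash
python3 - <<'E'
from h import *
I,D=eyes.capture("scene"); a=cv2.cvtColor(I,cv2.COLOR_RGB2BGR)[170:300,190:350]
b=cv2.imread("pics/scene0.png")[170:300,190:350]
cv2.imwrite("pics/s2.png",cv2.resize(np.hstack([b,a]),(800,325),interpolation=cv2.INTER_CUBIC))
E
python3 -m inch '{"steps":[[[2.04,-2.56,0],0,1],[[2.04,-2.56,0],0,1],[[2.04,-2.56,0],0,1],[[2.04,-2.56,0],0,1],[[0,0,0],-0.15,1],[[0,0,0],-0.15,1],[[0,0,0],-0.15,1],[[0,0,0],-0.15,1],[[0,0,0],-0.15,1],[[0,0,0],-0.15,1],[[0,0,0],-0.15,1],[[0,0,0],-0.15,1],[[0,0,0],-0.15,1],[[0,0,0],-0.15,1],[[0,0,0],-0.15,1],[[0,0,0],-0.15,1],[[0,0,0],-0.15,1]]}'
```

```text
t: 9.65
ee_pos: [0.5576, 0.1094, 0.2974]
tcp_rot: [[-0.376, 0.927, -0.001], [0.927, 0.376, -0.0], [0.0, -0.001, -1.0]]
contact_force: [0.2, -0.3, -0.1]
opening: 0.0857
gripper_force: 0.0
```

View pics/s2.png

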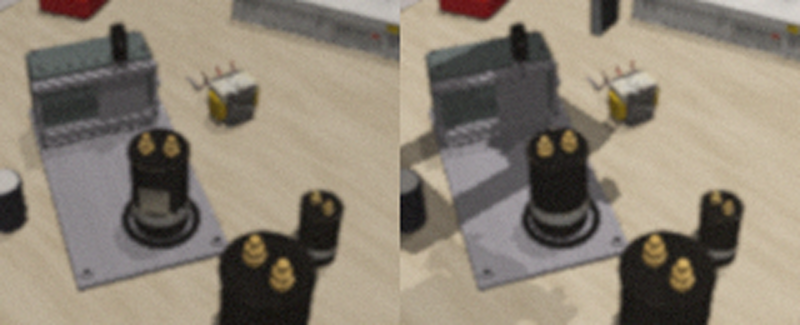

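Before the turn (left) the pale label faced the camera. Now (right) it is hidden and faces the reader.

```bash
python3 -m inch '{"steps":[[[0,0,0],-0.15,1],[[0,0,0],-0.15,1],[[0,0,0],-0.15,1],[[0,0,0],-0.15,1],[[0,0,0],-0.15,1],[[0,0,0],-0.15,1],[[0,0,0],-0.15,1],[[0,0,0],-0.15,1],[[0,0,0],-0.15,1],[[0,0,0],-0.15,1],[[0,0,0],-0.15,1],[[0,0,0],-0.15,1],[[0,0,0],-0.15,1],[[0,0,0],-0.145,1],[[0,0,0],0,1],[[0,0,0],0,1]]}'
python3 - <<'E'
from h import *
np.set_printoptions(precision=4,suppress=True)
o=robot.get_obs(); n="wrist";I,D=eyes.capture(n);W=world(n,D)
cv2.imwrite("pics/w3.png",cv2.cvtColor(I,cv2.COLOR_RGB2BGR))
T=np.array(o["tcp_rot"]); print(o["q"])
th=np.deg2rad(52.1); R=np.array([[np.cos(th),np.sin(th)],[-np.sin(th),np.cos(th)]])
L=(W[...,:2]-[.4762,.0062])@R.T*1000; z=W[...,2]*1000
g=(z>131)&(z<145)&(abs(L[...,0]-132)<30)&(abs(L[...,1])<30)&(D>0); lo,hi=np.percentile(L[g],[1,99],axis=0);print(lo,hi,g.sum())
c=(lo+hi)/2/1000; w=R.T@c+[.4762,.0062]; print("grip",w, "tool shift cm", T.T@(np.r_[w,.178]-o["ee_pos"])*100)
m.py if 0 else None
r=np.hypot(W[...,0]-.4775,W[...,1]-.0070)
s=(D>0)&(W[...,2]>.104)&(W[...,2]<.12)&(r<.03);k,Lb,st,ce=cv2.connectedComponentsWithStats(s.astype(np.uint8))
P=np.array([W[Lb==j].mean(0) for j in np.argsort(-st[1:,4])[:2]+1]); d=(P[0]-P[1])[:2]; print("facing",np.degrees(np.arctan2(d[1],d[0]))%180-90,P)
E
```

```text
t: 11.25
ee_pos: [0.5576, 0.1095, 0.2976]
tcp_rot: [[-0.622, -0.783, -0.001], [-0.783, 0.622, 0.0], [0.0, 0.001, -1.0]]
contact_force: [-0.1, -0.8, 0.6]
opening: 0.0854
gripper_force: 0.0
[  -0.1397   16.9516   85.9423    0.0023   77.1419 -141.6671]
[123.2698  -8.1569] [139.466    4.7205] 393
grip [0.5583 0.1088] tool shift cm [ 0.0077 -0.095  11.9561]
facing 52.66696169806147 [[0.4867 0.0004 0.1072]
 [0.4694 0.0136 0.1073]]
```

View pics/w3.png

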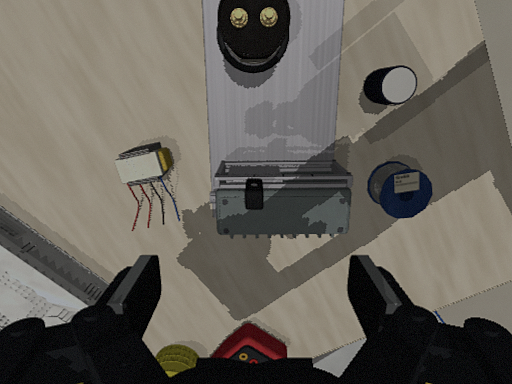

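```bash
python3 -m inch '{"steps":[[[0,-0.1,3],0,1],[[0,0,3],0,1],[[0,0,3],0,1],[[0,0,2],0,1],[[0,0,0.75],0,1],[[0,0,0],0,1],[[0,0,0],0,0.2],[[0,0,0],0,-0.3],[[0,0,0],0,-0.4],[[0,0,0],0,-0.5]]}' 50; python3 -m inch '{"steps":[[[0,0,0],0,-1],[[0,0,0],0,-1],[[0,0,0],0,-1],[[0,0,0],0,-1],[[0,0,0],0,-1]]}' 50
python3 -c "
from h import *
o=robot.get_obs();p=(np.array(o['ee_pos'])[:2]-[.4762,.0062]);t=np.deg2rad(52.1)
print('local y mm',1000*(-p[0]*np.sin(t)+p[1]*np.cos(t)))"
```

```text
t: 12.3
ee_pos: [0.5588, 0.1089, 0.1812]
tcp_rot: [[-0.619, -0.785, 0.001], [-0.785, 0.619, 0.0], [-0.001, -0.001, -1.0]]
contact_force: [-1.1, -0.5, 0.1]
opening: 0.0284
gripper_force: 0.0
t: 12.8
ee_pos: [0.5579, 0.1095, 0.1811]
tcp_rot: [[-0.619, -0.785, -0.001], [-0.785, 0.619, 0.001], [-0.0, 0.001, -1.0]]
contact_force: [-2.5, 1.9, 5.0]
opening: 0.0131
gripper_force: 49.3
local y mm -1.028503489834423
```

```bash
python3 -m inch '{"steps":[[[0,0.3,0],0,-1],[[0,0.4,0],0,-1],[[0,0.4,0],0,-1],[[0,0.4,0],0,-1],[[0,0.4,0],0,-1],[[0,0.4,0],0,-1],[[0,0.3,0],0,-1],[[0,0,0],0,-1],[[0,0,0],0,-1],[[0,0,0],0,-1]]}' 60
python3 - <<'E'
from h import *
o=robot.get_obs();p=(np.array(o['ee_pos'])[:2]-[.4762,.0062]);t=np.deg2rad(52.1)
print('local y mm',1000*(-p[0]*np.sin(t)+p[1]*np.cos(t)), 'travel from shut',1000*(-p[0]*np.sin(t)+p[1]*np.cos(t))+1.03)
ims=[]
for n in ["wrist","scene"]:
    I,D=eyes.capture(n); 
    if n=="wrist":
        W=world(n,D); R=np.array([[np.cos(t),np.sin(t)],[-np.sin(t),np.cos(t)]]);L=(W[...,:2]-[.4762,.0062])@R.T*1000
    ims.append(cv2.cvtColor(I,cv2.COLOR_RGB2BGR))
    x=np.array([np.cos(t),np.sin(t)]);y=np.array([-np.sin(t),np.cos(t)]);c=np.array([.4762,.0062])-.0013*y
    P=lambda a,b,z:px(n,np.r_[c+a*x+b*y,z])
    print(n,"eye",P(.135,-.013,.054),"lamp",P(.135,.013,.054),"marks",[P(.126,b,.085) for b in (0,.026,.052)])
np.save("/tmp/L.npy",L)
a=cv2.resize(ims[0],None,fx=1,fy=1)[60:330,80:450]; b=ims[1][160:250,190:290]
cv2.imwrite("pics/f1.png",np.hstack([cv2.resize(a,(460,336),interpolation=cv2.INTER_CUBIC),cv2.resize(b,(340,306),interpolation=cv2.INTER_CUBIC)[:, :] if 0 else cv2.resize(b,(340,336),interpolation=cv2.INTER_CUBIC)]))
E
```

```text
t: 13.8
ee_pos: [0.539, 0.1242, 0.1811]
tcp_rot: [[-0.619, -0.785, 0.003], [-0.785, 0.619, -0.001], [-0.001, -0.003, -1.0]]
contact_force: [2.9, -5.3, 3.4]
opening: 0.0132
gripper_force: 59.5
local y mm 22.94978407530447 travel from shut 23.979784075304472
wrist eye [np.float64(198.83251966441676), np.float64(220.75572094633478)] lamp [np.float64(238.33283706285795), np.float64(220.62970882301389)] marks [[np.float64(211.97226128943663), np.float64(227.1205524672607)], [np.float64(258.5387886052613), np.float64(226.97713909385217)], [np.float64(305.1801099294825), np.float64(226.83349537341826)]]
scene eye [np.float64(243.47156720058553), np.float64(205.53667479850338)] lamp [np.float64(233.50922204957635), np.float64(207.59168090108597)] marks [[np.float64(238.8123462459348), np.float64(198.90037252878184)], [np.float64(228.48762795668702), np.float64(200.97982122161972)], [np.float64(218.025266282593), np.float64(203.08699196446202)]]
```

View pics/f1.png

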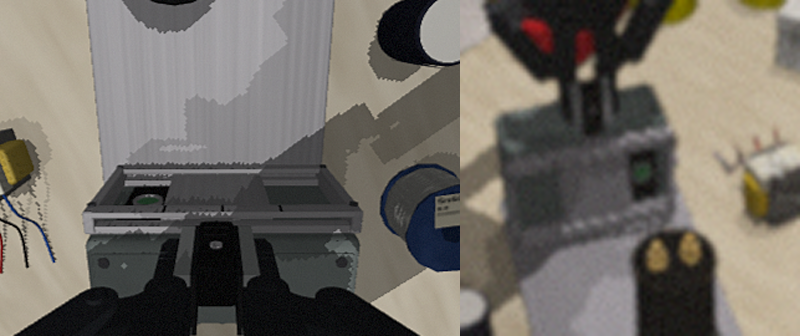

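The eye (green lens, around 148,199 in the left crop) is bare and the lamp is covered. I'll zoom in on the rail marks and index line.

Run:
```python
from h import *
I,D=eyes.capture("wrist"); a=cv2.cvtColor(I,cv2.COLOR_RGB2BGR)[195:275,150:350]
a=cv2.convertScaleAbs(a,alpha=1.6,beta=15)
cv2.imwrite("pics/f2.png",cv2.resize(a,(800,320),interpolation=cv2.INTER_CUBIC))
```

```text
(no output)
```

View pics/f2.png

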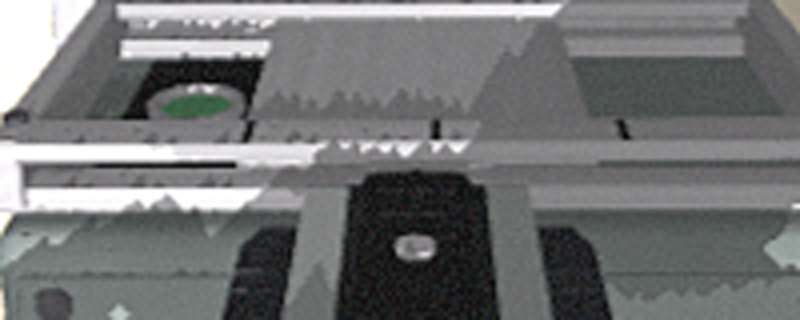

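```bash
python3 -m inch '{"steps":[[[0,0.1,0],0,-1],[[0,0.1,0],0,-1],[[0,0,0],0,-1],[[0,0,0],0,-1],[[0,0,0],0,-1],[[0,0,0],0,-1],[[0,0,0],0,-1]]}' 60
python3 - <<'E'
from h import *
o=robot.get_obs();p=(np.array(o['ee_pos'])[:2]-[.4762,.0062]);t=np.deg2rad(52.1)
print('travel from shut',1000*(-p[0]*np.sin(t)+p[1]*np.cos(t))+1.03)
I,D=eyes.capture("wrist"); a=cv2.cvtColor(I,cv2.COLOR_RGB2BGR)
S,_=eyes.capture("scene"); S=cv2.cvtColor(S,cv2.COLOR_RGB2BGR)[150:300,150:350]
b=cv2.convertScaleAbs(a[195:275,150:350],alpha=1.6,beta=15)
cv2.imwrite("pics/f3.png",np.vstack([cv2.resize(b,(700,280),interpolation=cv2.INTER_CUBIC),np.hstack([cv2.resize(S,(350,263)),cv2.resize(a,(350,263))])]))
E
```

```text
t: 14.65
ee_pos: [0.5375, 0.1254, 0.1812]
tcp_rot: [[-0.619, -0.785, 0.003], [-0.785, 0.619, -0.001], [-0.001, -0.003, -1.0]]
contact_force: [3.6, -5.3, 4.9]
opening: 0.0131
gripper_force: 59.5
travel from shut 25.832910192357033
```

View pics/f3.png

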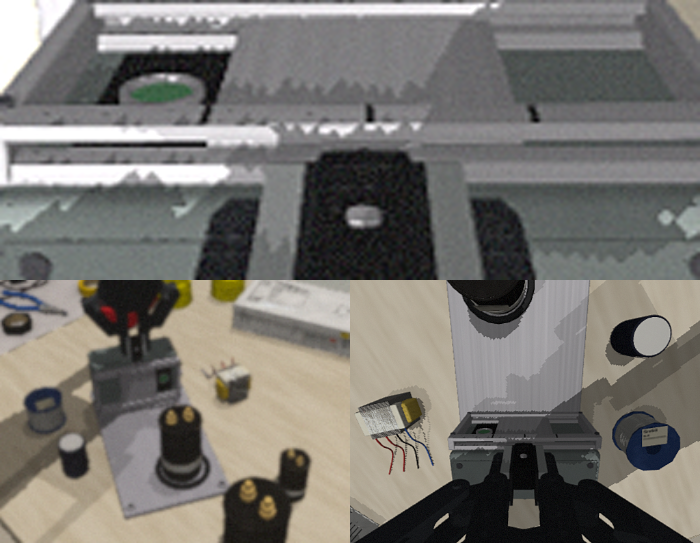

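The half mark (369 in the top crop) now lines up with the grip centre (about 365). The eye is bare, the lamp is covered and the neighbouring parts haven't moved, so I'm handing in.

```bash
python3 -c "
from rig import robot
print(robot.finish_job())"
```

```text
the job is handed in; nothing more can be done
None
```

The job is handed in: the capacitor's label faces the reader to within about 1°, it was released while the shutter was still shut, and the gripper is holding the shutter at about 25.8 mm (half-way is 26 mm), with the eye bare, the lamp covered and the other parts untouched.

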